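Probe a rebuilt gearbox with the collared gauge rod

TASK

Open the lid of the gauge case until it rests back on its stop, take out the rod that has a collar and push it into the gearbox's slanting guide tube until the collar stops against the tube's mouth. Then draw it right out and hold it up level for reading, its notched side up, at least as high above the counter as the mouth of the tube and well clear of the tube; the job finishes with the rod still held so, in the air and still. Leave the lid open, and leave the other rod in the case and everything else on the counter where they are.

Things in the scene. Friction and masses are not known exactly. Their poses are not given: they have to be found in the camera images.
- lid (a joint): hinge of the gauge case's lid, rad: 0 shut, 1.92 fully open, leaning back on its stop. It turns about the hinge line through lid_hinge; a plain free hinge: the lid (0.3 kg) falls shut if let go below about 1.5 and falls open onto its stop beyond 1.65.
- case: gauge case, a fixed dark steel open box 180 (x) x 250 (y) x 60 mm high, walls and floor 6 mm, standing on the counter at the robot's left. Origin: centre of its underside; +x points to the hinge side (about to the robot's left), +y roughly back towards the robot.
- case_floor (a point): centre of the case's inner floor, axes of the case. Two rods lie side by side along y on cradles, at x = -34 and +34 mm (either order), tips to +y, handle centres at y = -50 mm, 27 mm above the floor. Handles lie on ridges 10 mm wide, 14 high; the rods also lie between prongs 16 mm apart at y = 60, up to 32 mm above the floor: lift straight up.
- lid_hinge (a point): middle of the lid's hinge line, on the top of the case's +x wall, 60 mm above the counter; its y axis is the hinge line, and it turns with the lid. The lid is a green plate 180 x 250 x 8 mm that reaches from here to its own -x when shut, opening upwards.
- lid_knob (a point): centre of the lid's knob: a black roller 24 mm in diameter and 24 mm long, its axis and its flat ends along the hinge line (y of the lid); 32 mm above the lid's underside on a post 12 x 14 mm, 158 mm from the hinge line (in the lid's frame: x = -158, z = 32 mm from the hinge). Gripped on its flat ends it can pivot between the fingers as the lid turns.
- rod: the gauge rod; its origin and axes are those of rod_grip.
- rod_grip (a point): centre of the handle of the gauge rod (140 g). +x runs along the rod to its tip, +z is the notched side, up at the start. Handle: black, 60 long (x) x 16 wide (y) x 26 mm high (z). Then a steel collar 32 mm in diameter from x = 30 to 38 mm, then a steel rod 10 mm in diameter, 100 mm long, with a tapered tip and four dark notches near it.
- rod_collar (a point): centre of the collar's tip-side face, x = 38 mm from rod_grip: the face that stops against the tube's mouth.
- rod_tip (a point): end of the gauge rod's tip, x = 138 mm from rod_grip, same axes.
- drift_grip (a point): centre of the handle of the other rod (110 g): the same handle, no collar, a rod 75 mm long; stays in the case. Same axes.
- gearbox: grey gearbox, fixed on the counter at the robot's right: housing 150 x 150 mm, 130 mm high on a base plate 190 x 180 mm, a shaft stub to -y. Origin on the counter; +x points away from the robot. The guide tube rises from its top, leaning to +x.
- tube_mouth (a point): centre of the steel guide tube's open mouth, 90 mm in front (+x) of the gearbox's origin and 165 mm above the counter. Its +z is the tube's axis pointing out of the tube, away from the robot and up, 35 degrees above level. Bore 14 mm in diameter, flared to 20 at the mouth, rim 28 mm across, 105 mm deep; the rod goes in along -z, tip pointing back towards the robot and down.
- sprocket: dark toothed wheel lying flat, 96 mm across, 24 mm high, origin under its centre; leave alone.
- bearing: steel bearing ring lying flat, 62 mm across, 16 mm high; leave alone.
- pulley: aluminium V-pulley lying flat, 80 mm across, 30 mm high; leave alone.
- sealbox: cardboard box 90 x 120 x 45 mm; leave alone.
- spanner: spanner lying flat, about 200 mm long; leave alone.
- taperoll: roll of paper tape lying flat, 90 mm across, 48 mm high; leave alone.
- tin: tin 70 mm across, 100 mm high; leave alone.

How it is judged:
By the outcome, as a careful person would: the job done as asked, in the order asked, and still so for the second after the job is handed in, while the arm keeps its last pose, push and grip.
It also fails if it takes over 72 s, if anything falls off the work surface, if the arm or the gripper's body presses on something with over 40 N, if the wrist force passes 120 N, or if a joint passes its speed limit or range.

ROBOT

A 7-joint arm with a two-finger parallel gripper is mounted at the origin on the work surface. World frame = base frame: x ahead of the robot, y to its left, z up, the work surface at z = 0. Lengths are in m, angles in rad, forces in N, time in s.
With the tool pointing down it reaches from about 0.425 to 0.925 m from the base axis. Payload 6.8 kg.
Tool frame: the origin (TCP) lies at the very end of the fingers, on their centre line; the grasp point (between the pads) lies 19 mm behind it; z points along the fingers, y is the line along which they close (so a half turn about z gives the same grasp; the last joint's range is limited). The gripper opens to 85 mm and grips with 20 to 120 N. Pads are 22 mm wide; open, the fingers measure 114 mm over their backs; the gripper's body (76 mm by 85 mm) begins 54 mm behind the grasp point. The pads swing forward as they close: fully open they stand 13 mm farther back than shut.
Start: joints at [1.236, 0.477, 0.022, 1.555, -0.011, 1.109, -0.083], TCP at [0.152, -0.658, 0.231] pointing down, gripper open.
Joint ranges: [-2.96, 2.96], [-0.34, 2.1], [-1.41, 1.46], [0.24, 2.44], [-1.37, 4.51], [0.17, 1.92], [-2.96, 2.96]. Speed limits (rad/s): [2.39, 2.39, 3.14, 3.14, 3.14, 3.14, 3.14].

INTERFACE

Orientations are given as a unit quaternion [w, x, y, z].
In Python, from station import bot gives the robot as it stands.
- The arm moves only by the tool jog_arm, never from a script. Its argument "motion" is a list of rows, each a list of 7 numbers: the turn, a rotation vector about the tool's x, y, z in rad, then the shift along the tool's x, y, z in mm, then the finger opening in mm, from 0 to 85.4. A call has 1 to 10 rows; each row is the pose to reach, as a shift and turn from the pose commanded when the call began, along the tool's axes at that moment; what a row does not reach only later rows make up. A row lasts 1/8 s, in which the tool goes at most 62.5 mm and 10.7 degrees, less where a joint would pass 70% of its speed; a pose out of reach is approached as far as the arm can. A call with a gripper value outside its range is refused whole. The fingers move at their own pace and stop on an object; "grip_force" is the grip in N (left out, the last holds). Time passes only in rows, so rows that repeat a pose let the fingers close. It gives the time, the measured TCP pose, the force, the opening and the grip force at its end, in the units of the state.
- bot.get_obs(): the state, without advancing time (a new reading comes with each control period).
- bot.read_camera(name): name is "scene" or "side" or "wrist"; returns a dict with "pixels" (420x560x3 uint8, red, green, blue), "camera_matrix" (3x3 intrinsics, pixels), "distortion" ([k1, k2, p1, p2, k3] as OpenCV has them; the pictures are not rectified), "T" (4x4, takes a point from camera to world coordinates); the wrist camera has in their place "tool_from_camera" (4x4, takes a point from camera to tool coordinates, whose origin is the TCP and whose axes are the flange's). Camera axes: x right, y down, z forward; pixel columns grow to the right and rows downward; lengths in m; the calibration is good to about 2 mm. A picture is of the moment at which its call begins: read the wrist's pose just before it. There is no depth.
- bot.hand_in(): hands the job in; it is judged then, once.
Trained networks look in a picture, given as the dict that the camera call returned (one of the last four; its "shot" number tells which), for a name from the list of things; names that differ only in an ending like _2 or _b are one class to them, and where a whole thing is asked for, a point or a joint stands for the part that bears it (a point fixed in the world has none). Each returns a list of dicts, best first, with "score" (0 to 1); they miss things now and then, are a little off and sometimes report something else, mostly with a low value. They report only what shows in the picture. A call takes as long as a camera call.
- bot.spot_in(thing, picture): "xy" ([column, row] in pixels, amid what is visible of it).
- bot.tip_of(thing, picture): "xy" ([column, row] in pixels: a listed point, or the origin of a listed thing).
The state is a dict: "t": time; "q": joint angles; "joint_vel": joint speeds; "joint_torque": joint torques, N m; "eef_pos": TCP position; "tool_rot": TCP orientation; "contact_force": force on the tool from outside, world axes, zero at the start; "torque": the same for the moment, N m; "gripper_width": opening from 0.0 (shut) to 1.0 (fully open); "grasp_force": force on a finger pad.
Only numpy, scipy, OpenCV 4.12 (cv2) and the standard library are available. Lean on these libraries where they do the work, as an engineer would, in place of code of your own. Each camera call takes 0.05 s, during which the arm holds its last target. There are 200 camera calls.

## Working session

There is one attempt and no reset: what is moved stays moved. The work goes in short steps, Python scripts to look and compute and a tool call to move; the robot and the scene stay as the last step left them, time stands still between calls to the robot, and variables do not carry over. Pictures are saved under pics/ and viewed, at most 10 in all, crops included, and the job is handed in when it is done.

Besides the shell and the picture viewer there is one more tool, called after "Call:" as name(argument=value, ...) on one line, values as JSON. jog_arm: Moves the arm, as the interface text tells. Its arguments: {"type":"object","properties":{"motion":{"type":"array"},"grip_force":{"type":"number"}},"required":["motion"]}

```bash
ls; mkdir -p pics; cat > h.py <<'E'
import numpy as np, cv2
from station import bot
from scipy.spatial.transform import Rotation as R
def rot(q): return R.from_quat([q[1],q[2],q[3],q[0]])
def ray(p,xy):
    u=cv2.undistortPoints(np.array([[xy]],float),np.array(p["camera_matrix"]),np.array(p["distortion"]))[0,0]
    T=np.array(p["T"]); d=T[:3,:3]@np.array([u[0],u[1],1.]); return T[:3,3],d/np.linalg.norm(d)
def wristT(p,o):
    T=np.eye(4);T[:3,:3]=rot(o["tool_rot"]).as_matrix();T[:3,3]=o["eef_pos"];p["T"]=T@np.array(p["tool_from_camera"]);return p
def tri(rs):
    A=0;b=0
    for c,d in rs:
        P=np.eye(3)-np.outer(d,d);A=A+P;b=b+P@c
    x=np.linalg.solve(A,b); return x,[np.linalg.norm((np.eye(3)-np.outer(d,d))@(x-c)) for c,d in rs]
def atz(r,z): c,d=r; return c+d*(z-c[2])/d[2]
def proj(p,X):
    T=np.linalg.inv(np.array(p["T"])); return cv2.projectPoints(np.array(X,float).reshape(-1,3),cv2.Rodrigues(T[:3,:3])[0],T[:3,3],np.array(p["camera_matrix"]),np.array(p["distortion"]))[0][:,0]
def save(p,n): cv2.imwrite("pics/"+n,cv2.cvtColor(np.array(p["pixels"]),cv2.COLOR_RGB2BGR))
E
python3 - <<'E'
from h import *
o=bot.get_obs();print(o)
a=bot.read_camera("scene");b=bot.read_camera("side");save(a,"a.png");save(b,"b.png")
im=np.hstack([a["pixels"],b["pixels"]]);
for n in ["lid_knob","lid_hinge","case","tube_mouth","gearbox","rod_grip"]:
    A=bot.tip_of(n,a);B=bot.tip_of(n,b)
    print(n,[(x["xy"],x["score"]) for x in A[:2]],[(x["xy"],x["score"]) for x in B[:2]])
    if A and B: print(tri([ray(a,A[0]["xy"]),ray(b,B[0]["xy"])]))
print(np.array(a["T"]).round(2),np.array(b["T"]).round(2))
E
```

```text
pics
{'t': 0.0, 'q': array([ 1.23589842,  0.47781886,  0.02234419,  1.5564538 , -0.01146935,
        1.10929699, -0.08309493]), 'joint_vel': array([-0.00053199,  0.00057269, -0.0010053 , -0.00026938,  0.00055009,
        0.00042947,  0.00086766]), 'joint_torque': array([-5.88177736e-04, -5.96454656e+01,  1.60799492e+00, -2.81204689e+01,
        1.25565694e-02,  9.27569607e-03, -7.05232225e-06]), 'eef_pos': array([ 0.15161992, -0.65714204,  0.23031224]), 'tool_rot': array([-9.05175010e-04,  9.93574744e-01,  1.13174083e-01, -1.87426583e-04]), 'contact_force': array([-0.44829346,  0.64978526, -0.02264137]), 'torque': array([-0.03023975, -0.01612463,  0.02387399]), 'grasp_force': 0.0, 'gripper_width': 1.0022137866297887}
lid_knob [([360.0, 240.8], 0.96)] []
lid_hinge [([429.2, 278.4], 0.97)] []
case [([387.1, 282.1], 0.74), ([446.3, 248.6], 0.63)] [([241.0, 290.1], 0.6)]
(array([0.57129726, 0.20663004, 0.00884168]), [np.float64(0.0013941781199742899), np.float64(0.0013941781199742816)])
tube_mouth [([252.9, 178.0], 0.48), ([431.1, 278.2], 0.24)] [([316.0, 173.3], 0.72)]
(array([ 0.54333159, -0.18340445,  0.16616531]), [np.float64(0.005395965493555337), np.float64(0.0053959654935553224)])
gearbox [([269.4, 218.9], 0.78)] [([335.1, 214.6], 0.9)]
(array([ 0.46352701, -0.18732713, -0.00276632]), [np.float64(0.011467728079548127), np.float64(0.011467728079548134)])
rod_grip [] [([338.6, 215.3], 0.6)]
[[-0.5   0.46 -0.73  1.34]
 [ 0.87  0.28 -0.42  0.35]
 [ 0.01 -0.84 -0.54  0.68]
 [ 0.    0.    0.    1.  ]] [[-0.86 -0.4   0.33  0.17]
 [-0.52  0.66 -0.54  0.62]
 [ 0.   -0.63 -0.77  1.07]
 [ 0.    0.    0.    1.  ]]
```

View pics/a.png

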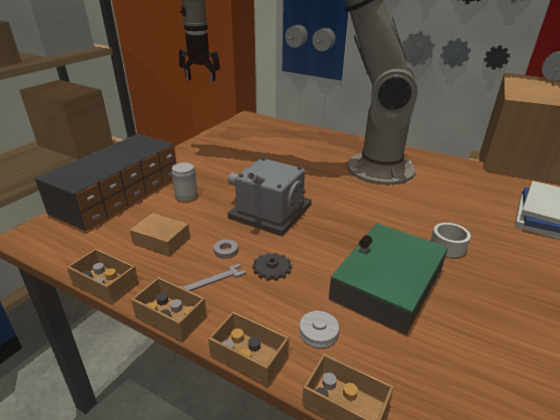

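View pics/b.png

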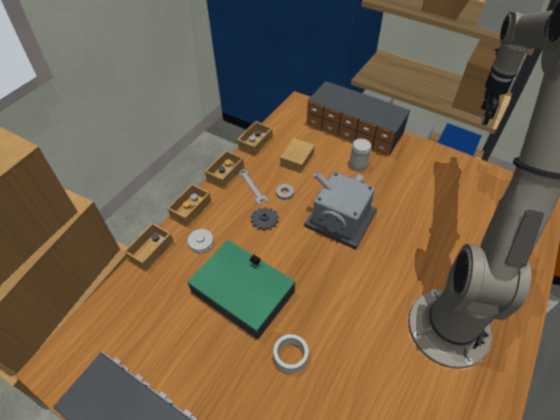

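The scene view shows the closed green case (scene ~390,275, knob 365,241; side ~242,285, knob 255,260). The gearbox is at scene 270,195, with its tube mouth near scene (252,178) and side (318,178).

```bash
python3 - <<'E'
from h import *
from scipy.optimize import minimize
P=[bot.read_camera("scene"),bot.read_camera("side")]
cs=[]
L=[]
for p in P:
    im=np.array(p["pixels"]).astype(int); m=((im[...,1]>im[...,0]*1.4)&(im[...,1]>im[...,2]*1.1)&(im[...,1]>40)).astype(np.uint8)
    n,l,s,_=cv2.connectedComponentsWithStats(m); k=1+s[1:,4].argmax(); print(s[k]); m=cv2.morphologyEx((l==k).astype(np.uint8),cv2.MORPH_CLOSE,np.ones((9,9)));L.append(m)
    c=cv2.convexHull(max(cv2.findContours(m,0,2)[0],key=cv2.contourArea))
    q=cv2.approxPolyDP(c,8,True)[:,0]; print([atz(ray(p,x),.068)[:2].round(3).tolist() for x in q.astype(float)])
def corners(v,zs):
    x,y,a=v;M=np.array([[np.cos(a),-np.sin(a)],[np.sin(a),np.cos(a)]])
    return np.array([[*(M@np.array([sx*.09,sy*.125])+[x,y]),z] for z in zs for sx,sy in((1,1),(1,-1),(-1,-1),(-1,1))])
def cost(v):
    t=0
    for p,m in zip(P,L):
        h=cv2.convexHull(np.float32(proj(p,corners(v,[.06,.068])))*16).astype(np.int32)
        r=np.zeros_like(m);cv2.fillPoly(r,[h],1,shift=4);t+=(r!=m).sum()
    return t
best=min((minimize(cost,[.575,.21,a],method="Nelder-Mead",options=dict(initial_simplex=[[.575,.21,a],[.595,.21,a],[.575,.23,a],[.575,.21,a+.15]])) for a in(1.2,1.4,1.57,1.75,1.9)),key=lambda r:r.fun)
print(best.x,best.fun)
x,y,a=best.x
M=np.array([[np.cos(a),-np.sin(a)],[np.sin(a),np.cos(a)]])
for lx in (.09-.158,):
    K=np.array([*(M@[lx,0]+[x,y]),.092]);print("knob",K,[proj(p,K) for p in P])
for n in ["lid_knob"]:
    for p in P: print([(d["xy"],d["score"]) for d in bot.spot_in(n,p)[:2]],[(d["xy"],d["score"]) for d in bot.tip_of(n,p)[:2]])
E
```

```text
[ 332  224  115   88 5562]
[[0.442, 0.128], [0.449, 0.302], [0.696, 0.287], [0.685, 0.114]]
[ 188  241  106   90 4979]
[[0.683, 0.116], [0.44, 0.128], [0.446, 0.302], [0.692, 0.286]]
[0.56299904 0.20649831 1.51280215] 670.0
knob [0.55905764 0.13861264 0.092     ] [array([[364.93263794, 241.40118355]]), array([[255.32967548, 260.50036029]])]
[([224.6, 249.8], 0.42)] [([362.6, 239.4], 0.7)]
[([239.6, 283.0], 0.92)] [([257.1, 261.3], 0.85)]
```

```bash
cat >> h.py <<'E'
def fr(z,y):
    z=np.array(z,float);z/=np.linalg.norm(z);y=np.array(y,float);y-=z*(y@z);y/=np.linalg.norm(y);return np.column_stack([np.cross(y,z),y,z])
def deltas(ts,start=None):
    "ts: list of (pos, 3x3); prints rows rel. to present pose"
    o=bot.get_obs();p0,R0=(np.array(o["eef_pos"]),rot(o["tool_rot"]).as_matrix()) if start is None else start
    pp,PR=p0,R0
    for p,M in ts:
        p=np.array(p);rv=R.from_matrix(R0.T@M).as_rotvec();s=R0.T@(p-p0)*1e3
        n=max(np.linalg.norm(p-pp)/.0625,np.degrees(R.from_matrix(PR.T@M).magnitude())/10.7)
        print(rv.round(3).tolist()+s.round(1).tolist(),"rows %.1f"%n);pp,PR=p,M
E
python3 - <<'E'
from h import *
D=fr([0,0,-1],[.998,-.058,0])
mid=fr([0,0,-1],[.75,-.66,0])
deltas([([.52,-.45,.33],mid)]); deltas([([.555,.13,.28],D)],([.52,-.45,.33],mid))
E
```

```text
[0.0, 0.0, -0.622, 405.5, -119.6, -98.7] rows 6.9
[0.0, 0.0, -0.664, 458.5, -356.9, 50.0] rows 9.3
```

Call:
jog_arm(motion=[[0,0,-0.62,405,-120,-99,85],[0,0,-0.62,405,-120,-99,85],[0,0,-0.62,405,-120,-99,85],[0,0,-0.62,405,-120,-99,85],[0,0,-0.62,405,-120,-99,85],[0,0,-0.62,405,-120,-99,85],[0,0,-0.62,405,-120,-99,85],[0,0,-0.62,405,-120,-99,85]])

```text
t: 2.0
eef_pos: [0.5254, -0.4445, 0.3313]
tool_rot: [0.0, 0.91, 0.415, 0.002]
contact_force: [-0.6, -0.1, -0.6]
gripper_width: 0.997
grasp_force: 0.0
```

Call:
jog_arm(motion=[[0,0,-0.664,458,-357,50,50],[0,0,-0.664,458,-357,50,50],[0,0,-0.664,458,-357,50,50],[0,0,-0.664,458,-357,50,50],[0,0,-0.664,458,-357,50,50],[0,0,-0.664,458,-357,50,50],[0,0,-0.664,458,-357,50,50],[0,0,-0.664,458,-357,50,50],[0,0,-0.664,458,-357,50,50],[0,0,-0.664,458,-357,50,50]])

```text
t: 3.25
eef_pos: [0.5545, 0.134, 0.2802]
tool_rot: [-0.001, 0.726, 0.687, 0.0]
contact_force: [-0.3, -0.5, -0.3]
gripper_width: 0.586
grasp_force: 0.0
```

```bash
python3 - <<'E'
from h import *
o=bot.get_obs();print(o["t"],o["eef_pos"],o["q"].round(2),o["gripper_width"])
w=wristT(bot.read_camera("wrist"),o);save(w,"w1.png")
for n in ["lid_knob"]:
    for f in(bot.tip_of,bot.spot_in):
        for d in f(n,w)[:2]: print(n,d["xy"],d["score"],atz(ray(w,d["xy"]),.092))
print("expected",proj(w,[.561,.139,.092]))
E
```

```text
3.25 [0.55446543 0.13395619 0.28015575] [ 0.14  0.32 -0.61  1.72  0.2   1.16 -0.58] 0.5864957329614567
lid_knob [284.2, 184.5] 0.77 [0.55902247 0.14076783 0.092     ]
lid_knob [284.7, 98.4] 0.66 [0.56351043 0.22077001 0.092     ]
expected [[286.29622006 186.16461808]]
```

View pics/w1.png

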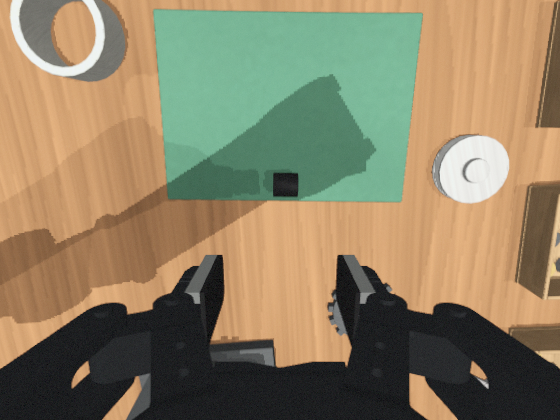

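The picture shows the knob at (285,184) in the wrist view, which is (0.560, 0.140) in the world and matches the fit. I'll descend and grip it.

Call:
jog_arm(motion=[[0,0,0,6,5,60,50],[0,0,0,6,5,120,50],[0,0,0,6,5,170,50],[0,0,0,6,5,202,50],[0,0,0,6,5,202,50],[0,0,0,6,5,202,15],[0,0,0,6,5,202,15],[0,0,0,6,5,202,15],[0,0,0,6,5,202,15]], grip_force=30)

```text
t: 4.53
eef_pos: [0.5599, 0.1348, 0.0801]
tool_rot: [0.0, 0.728, 0.685, -0.001]
contact_force: [-5.9, -1.9, 5.7]
gripper_width: 0.272
grasp_force: 30.3
```

```bash
python3 - <<'E'
from h import *
o=bot.get_obs();print(o)
p0=np.array(o["eef_pos"]);g=p0+[0,0,.014]
H=np.array([.5665,.207,.06])+.09*np.array([.058,.998,0]);print(H)
ex=np.array([.058,.998,0]);ez=np.array([0,0,1.])
k=np.array([p0[0],*p0[1:]])
a0=np.arctan2(.032,.158)
R0=rot(o["tool_rot"]).as_matrix()
c=lambda th:.161*(-np.cos(a0+th)*ex+np.sin(a0+th)*ez)
# tool tilts about hinge axis: rotate with up to 45deg
yh=np.array([-.998,.058,0])
T=[]
for i in range(1,17):
    th=np.radians(6.6*i); t=th*.4
    Q=R.from_rotvec(yh*t) ; Q=Q if Q.apply(ez)@ex>0 else R.from_rotvec(-yh*t)
    kp=p0+[0,0,.014]+c(th)-c(0)
    T.append((kp+Q.apply([0,0,-.014]),Q.as_matrix()@R0))
deltas(T)
E
```

```text
{'t': 4.525, 'q': array([ 0.05519367,  0.55763027, -0.52257271,  1.88946075,  0.38046515,
        0.795045  , -0.73370907]), 'joint_vel': array([ 0.00065801,  0.00212351, -0.00264931, -0.00057468,  0.00037399,
       -0.00022499, -0.00089127]), 'joint_torque': array([ -0.10852614, -52.80678749,  -6.21565729, -23.41145754,
         0.74405478,  -1.81370191,   0.13654203]), 'eef_pos': array([0.55989505, 0.13484262, 0.08010997]), 'tool_rot': array([ 2.64345999e-04,  7.28307127e-01,  6.85250378e-01, -7.60800003e-04]), 'contact_force': array([-5.88416509, -1.89118326,  5.68263802]), 'torque': array([-0.28304061,  1.37924707, -0.24296228]), 'grasp_force': 30.25303155183792, 'gripper_width': 0.27193011433803527}
[0.57172 0.29682 0.06   ]
[-0.0, -0.046, 0.0, 4.0, -0.0, -17.9] rows 0.3
[-0.0, -0.092, 0.0, 10.1, -0.1, -35.3] rows 0.3
[-0.0, -0.138, 0.0, 18.1, -0.1, -51.7] rows 0.3
[-0.001, -0.184, 0.0, 28.0, -0.1, -67.1] rows 0.3
[-0.001, -0.23, 0.0, 39.5, -0.2, -81.2] rows 0.3
[-0.001, -0.276, 0.0, 52.6, -0.2, -93.9] rows 0.3
[-0.001, -0.322, 0.0, 67.0, -0.3, -104.9] rows 0.3
[-0.001, -0.368, 0.0, 82.6, -0.3, -114.1] rows 0.3
[-0.001, -0.415, 0.0, 99.1, -0.4, -121.5] rows 0.3
[-0.001, -0.461, 0.0, 116.4, -0.4, -126.8] rows 0.3
[-0.001, -0.507, 0.0, 134.1, -0.5, -130.1] rows 0.3
[-0.002, -0.553, 0.0, 152.0, -0.5, -131.3] rows 0.3
[-0.002, -0.599, 0.0, 170.0, -0.6, -130.4] rows 0.3
[-0.002, -0.645, 0.0, 187.7, -0.6, -127.4] rows 0.3
[-0.002, -0.691, 0.0, 204.9, -0.7, -122.4] rows 0.3
[-0.002, -0.737, 0.0, 221.4, -0.7, -115.4] rows 0.3
```

Call:
jog_arm(motion=[[0,-0.046,0,4,0,-18,15],[0,-0.092,0,10,0,-35,15],[0,-0.138,0,18,0,-52,15],[0,-0.184,0,28,0,-67,15],[0,-0.23,0,39.5,0,-81,15],[0,-0.276,0,52.5,0,-94,15],[0,-0.322,0,67,0,-105,15],[0,-0.368,0,82.5,0,-114,15],[0,-0.415,0,99,0,-121.5,15],[0,-0.461,0,116.5,0,-127,15]])

```text
t: 5.78
eef_pos: [0.5677, 0.251, 0.2075]
tool_rot: [0.158, 0.709, 0.666, -0.167]
contact_force: [-0.7, -2.3, -3.6]
gripper_width: 0.275
grasp_force: 29.9
```

```bash
python3 - <<'E'
from h import *
o=bot.get_obs();print(o["eef_pos"],o["q"].round(2),o["contact_force"])
R1=rot(o["tool_rot"]).as_matrix()
rows=np.array([[0,-.461,0,116.4,0,-126.8],[0,-.507,0,134.1,-.5,-130.1],[0,-.553,0,152,-.5,-131.3],[0,-.599,0,170,-.6,-130.4],[0,-.645,0,187.7,-.6,-127.4],[0,-.691,0,204.9,-.7,-122.4],[0,-.737,0,221.4,-.7,-115.4]])
A=R.from_rotvec(rows[0,:3])
for r in rows[1:]: print((A.inv()*R.from_rotvec(r[:3])).as_rotvec().round(3),A.inv().apply(r[3:]-rows[0,3:]).round(1))
E
```

```text
[0.56770732 0.25098467 0.20752557] [-0.4   0.61 -0.43  1.52  0.54  1.47 -1.04] [-0.69817591 -2.31331679 -3.60990508]
[ 0.    -0.046  0.   ] [ 14.4  -0.5 -10.8]
[ 0.    -0.092  0.   ] [ 29.9  -0.5 -19.9]
[ 0.    -0.138  0.   ] [ 46.4  -0.6 -27.1]
[ 0.    -0.184  0.   ] [ 63.6  -0.6 -32.3]
[ 0.   -0.23  0.  ] [ 81.2  -0.7 -35.4]
[ 0.    -0.276  0.   ] [ 99.1  -0.7 -36.5]
```

Call:
jog_arm(motion=[[0,0,0,15,0,-10.5,15],[0,0,0,31,0,-20,15],[0,0,0,48.5,0,-27,15],[0,0,0,66,0,-32,15],[0,0,0,84.5,0,-35,15],[0,0,0,102,0,-36,15],[0,0,0,102,0,-36,15],[0,0,0,102,0,-36,60],[0,0,0,102,0,-36,60],[0,0,0,102,0,-36,60]])

```text
t: 7.02
eef_pos: [0.5742, 0.359, 0.1919]
tool_rot: [0.156, 0.709, 0.667, -0.166]
contact_force: [0.8, 0.9, -0.8]
gripper_width: 0.701
grasp_force: 0.4
```

```bash
python3 - <<'E'
from h import *
o=bot.get_obs();print(o["eef_pos"],o["q"].round(2),o["contact_force"])
b=bot.read_camera("side");a=bot.read_camera("scene");save(b,"b2.png");save(a,"a2.png")
cv2.imwrite("pics/ab2.png",cv2.cvtColor(np.hstack([a["pixels"][150:400,260:560],b["pixels"][150:400,130:430]]),cv2.COLOR_RGB2BGR))
for n in ["rod_grip","rod_tip","rod_collar","drift_grip","case_floor"]:
    A=bot.tip_of(n,a);B=bot.tip_of(n,b)
    print(n,[(d["xy"],d["score"],atz(ray(a,d["xy"]),.033)[:2].round(3)) for d in A[:2]],[(d["xy"],d["score"],atz(ray(b,d["xy"]),.033)[:2].round(3)) for d in B[:2]])
D=fr([0,0,-1],[.998,-.058,0])
p=np.array(o["eef_pos"]);Rr=rot(o["tool_rot"]).as_matrix()
up=p-Rr[:,2]*.11
deltas([(up,Rr),([.56,.17,.34],D)])
E
```

```text
[0.57420183 0.35900655 0.19194652] [-0.54  0.74 -0.43  1.33  0.53  1.56 -1.11] [ 0.83195254  0.85916991 -0.76316485]
rod_grip [([397.6, 288.6], 0.92, array([0.608, 0.24 ]))] [([222.5, 282.8], 0.57, array([0.622, 0.223]))]
rod_tip [([416.2, 257.3], 0.6, array([0.477, 0.246]))] [([261.6, 310.2], 0.78, array([0.477, 0.236]))]
rod_collar [([402.3, 280.3], 0.63, array([0.576, 0.241])), ([384.8, 278.9], 0.55, array([0.592, 0.205]))] [([228.7, 292.9], 0.74, array([0.587, 0.24 ])), ([219.9, 283.8], 0.26, array([0.627, 0.23 ]))]
drift_grip [([367.0, 278.3], 0.64, array([0.611, 0.17 ])), ([486.8, 235.1], 0.58, array([0.291, 0.379]))] [([237.2, 269.2], 0.51, array([0.612, 0.163]))]
case_floor [([386.0, 280.4], 0.78, array([0.595, 0.209]))] [([242.6, 290.1], 0.63, array([0.558, 0.212]))]
[0.0, 0.001, 0.0, 0.1, 0.1, -109.8] rows 1.8
[-0.001, 0.461, -0.002, -235.5, -2.7, -48.1] rows 3.9
```

View pics/ab2.png

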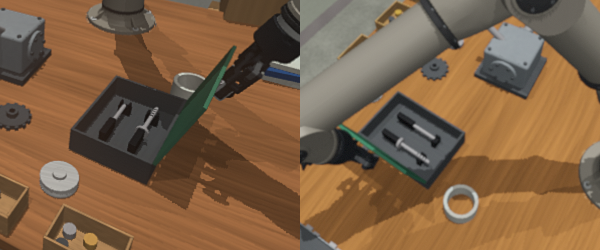

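The composite shows the lid open and the fingers free of the knob. The collared rod lies on the hinge side (scene crop ~145,125), its tip towards the robot. I'll retreat and hover over it for a wrist look.

```bash
python3 - <<'E'
from h import *
o=bot.get_obs();p=np.array(o["eef_pos"]);Rr=rot(o["tool_rot"]).as_matrix()
D=fr([0,0,-1],[.998,-.058,0]);E=fr([0,0,-1],[-.058,-.998,0])
deltas([(p-Rr[:,2]*.11,Rr),([.56,.19,.33],D)])
deltas([([.60,.215,.30],E)],([.56,.19,.33],D))
E
```

```text
[0.0, 0.0, 0.0, 0.0, 0.0, -110.0] rows 1.8
[-0.001, 0.461, -0.002, -213.1, -3.9, -48.0] rows 3.6
[0.0, 0.0, 1.571, 27.3, 38.5, 30.0] rows 8.4
```

Call:
jog_arm(motion=[[0,0,0,0,0,-55,60],[0,0,0,0,0,-110,60],[0,0,0,0,0,-110,60],[0,0.46,0,-213,-4,-48,60],[0,0.46,0,-213,-4,-48,60],[0,0.46,0,-213,-4,-48,60],[0,0.46,0,-213,-4,-48,60],[0,0.46,0,-213,-4,-48,60],[0,0.46,0,-213,-4,-48,60]])

```text
t: 8.75
eef_pos: [0.5595, 0.1908, 0.3295]
tool_rot: [0.0, 0.728, 0.686, -0.001]
contact_force: [0.3, -0.0, 0.7]
gripper_width: 0.7
grasp_force: 0.0
```

Call:
jog_arm(motion=[[0,0,1.571,27,38,30,45],[0,0,1.571,27,38,30,45],[0,0,1.571,27,38,30,45],[0,0,1.571,27,38,30,45],[0,0,1.571,27,38,30,45],[0,0,1.571,27,38,30,45],[0,0,1.571,27,38,30,45],[0,0,1.571,27,38,30,45],[0,0,1.571,27,38,30,45],[0,0,1.571,27,38,30,45]])

```text
t: 10.0
eef_pos: [0.5987, 0.2172, 0.299]
tool_rot: [0.001, 1.0, -0.028, -0.001]
contact_force: [-0.5, 0.2, -0.8]
gripper_width: 0.523
grasp_force: 0.0
```

```bash
python3 - <<'E'
from h import *
o=bot.get_obs();print(o["t"],o["eef_pos"],o["q"].round(2),o["gripper_width"],o["tool_rot"])
w=wristT(bot.read_camera("wrist"),o);save(w,"w2.png")
for n in ["rod_grip","rod_tip","rod_collar","drift_grip","case_floor"]:
    for d in bot.tip_of(n,w)[:2]: print(n,d["xy"],d["score"],atz(ray(w,d["xy"]),.006 if n=="case_floor" else .033).round(4))
E
```

```text
10.0 [0.59873703 0.21716928 0.2989667 ] [-0.25  0.38 -0.27  1.55  0.1   1.22 -2.16] 0.5233835402922901 [ 5.16067620e-04  9.99608776e-01 -2.79556434e-02 -7.14764729e-04]
rod_grip [261.8, 161.9] 0.86 [0.6184 0.2379 0.033 ]
rod_grip [289.2, 197.7] 0.47 [0.573  0.2073 0.033 ]
rod_tip [262.8, 266.9] 0.65 [0.4832 0.2459 0.033 ]
rod_collar [259.3, 193.9] 0.93 [0.5797 0.2436 0.033 ]
drift_grip [315.6, 163.4] 0.72 [0.6131 0.1738 0.033 ]
case_floor [288.0, 198.6] 0.63 [0.5659 0.2085 0.006 ]
```

View pics/w2.png

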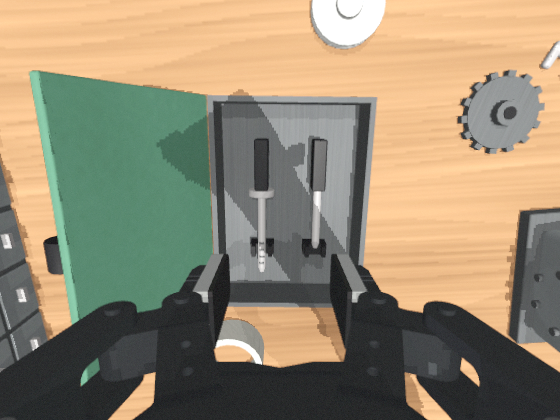

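The wrist picture shows the collared rod: handle centre (262,164), collar (261,193), tip (262,270). The world position (0.6185, 0.238) agrees with the case geometry.

```bash
python3 - <<'E'
from h import *
E=fr([0,0,-1],[-.058,-.998,0])
deltas([([.6185,.238,.20],E),([.6185,.238,.016],E)])
E
```

```text
[0.001, 0.0, -0.001, 17.6, -24.1, 99.7] rows 1.7
[0.001, 0.0, -0.001, 17.7, -24.3, 283.7] rows 2.9
```

Call:
jog_arm(motion=[[0,0,0,18,-24,60,45],[0,0,0,18,-24,120,45],[0,0,0,18,-24,170,45],[0,0,0,18,-24,210,45],[0,0,0,18,-24,240,45],[0,0,0,18,-24,265,45],[0,0,0,18,-24,283,45],[0,0,0,18,-24,283,45],[0,0,0,18,-24,283,45]])

```text
t: 11.42
eef_pos: [0.6197, 0.2377, 0.0179]
tool_rot: [0.0, 1.0, -0.03, 0.001]
contact_force: [-0.4, 0.6, 0.5]
gripper_width: 0.527
grasp_force: 0.0
```

```bash
python3 - <<'E'
from h import *
o=bot.get_obs();print(o["eef_pos"],o["contact_force"],o["q"].round(2),o["tool_rot"])
E
```

```text
[0.61969263 0.23770432 0.01786902] [-0.3917495   0.56838419  0.52531026] [-0.3   0.71 -0.22  1.71  0.22  0.74 -2.26] [ 1.35083616e-04  9.99545878e-01 -3.01253630e-02  6.93628277e-04]
```

Call:
jog_arm(motion=[[0,0,0,0,0,0,5],[0,0,0,0,0,0,5],[0,0,0,0,0,0,5],[0,0,0,0,0,0,5],[0,0,0,0,0,-15,5],[0,0,0,0,0,-35,5],[0,0,0,0,0,-70,5],[0,0,0,0,0,-120,5],[0,0,0,0,0,-180,5],[0,0,0,0,0,-240,5]], grip_force=90)

```text
t: 12.68
eef_pos: [0.6186, 0.2374, 0.2602]
tool_rot: [0.0, 1.0, -0.03, 0.0]
contact_force: [-0.2, -0.4, -0.8]
gripper_width: 0.173
grasp_force: 87.8
```

```bash
python3 - <<'E'
from h import *
o=bot.get_obs();print(o["eef_pos"],o["contact_force"],o["q"].round(2),o["tool_rot"])
a=bot.read_camera("scene");b=bot.read_camera("side");
save(a,"a3.png");save(b,"b3.png")
z=lambda im,r,c,h,w:cv2.resize(np.array(im[r:r+h,c:c+w]),(400,400),interpolation=cv2.INTER_CUBIC)
cv2.imwrite("pics/ab3.png",cv2.cvtColor(np.hstack([z(a["pixels"],130,200,120,120),z(b["pixels"],140,270,120,120)]),cv2.COLOR_RGB2BGR))
for n in ["rod_grip","rod_tip","rod_collar","tube_mouth"]:
    A=bot.tip_of(n,a);B=bot.tip_of(n,b);print(n,[(d["xy"],d["score"]) for d in A[:2]],[(d["xy"],d["score"]) for d in B[:2]])
    if A and B: print(tri([ray(a,A[0]["xy"]),ray(b,B[0]["xy"])]))
E
```

```text
[0.61856752 0.23744772 0.26019415] [-0.22814555 -0.40611309 -0.83458505] [-0.27  0.45 -0.27  1.54  0.13  1.17 -2.19] [ 2.59653063e-04  9.99548700e-01 -3.00355109e-02  4.43198981e-04]
rod_grip [([418.5, 194.2], 0.62)] [([209.3, 235.4], 0.62)]
(array([0.61749615, 0.23627792, 0.28200238]), [np.float64(0.0053628224305889444), np.float64(0.005362822430588948)])
rod_tip [([440.1, 167.1], 0.73), ([367.8, 282.7], 0.5)] [([252.2, 262.8], 0.89), ([356.6, 161.8], 0.2)]
(array([0.48520204, 0.24656579, 0.28348734]), [np.float64(0.004988119399956036), np.float64(0.004988119399956042)])
rod_collar [([422.4, 184.9], 0.84)] []
tube_mouth [([250.1, 178.9], 0.66), ([489.3, 242.0], 0.39)] [([312.3, 176.0], 0.72), ([254.5, 262.4], 0.37)]
(array([ 0.55190781, -0.18062213,  0.16192993]), [np.float64(0.002027170210745003), np.float64(0.002027170210744885)])
```

View pics/ab3.png

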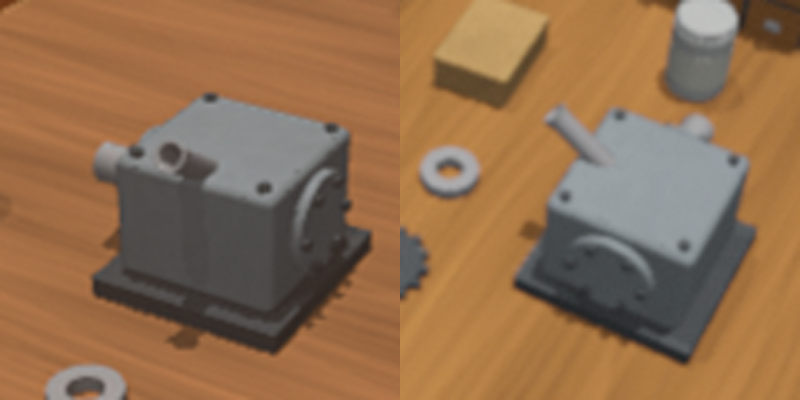

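The left crop shows the mouth at scene pixel (251.3,176.8), and the right crop puts the mouth centre at side pixel (317,174.5). The housing's corner bolts are clear in both views.

```bash
python3 - <<'E'
from h import *
a=bot.read_camera("scene");b=bot.read_camera("side")
s=lambda x,y:(x/3.3333+200,y/3.3333+130);t=lambda x,y:((x-400)/3.3333+270,y/3.3333+140)
print(tri([ray(a,s(171,156)),ray(b,t(557,115))]))
A=np.array([atz(ray(a,s(*q)),.131)[:2] for q in[(136,152),(210,98),(331,128),(263,188)]])
B=np.array([atz(ray(b,t(*q)),.131)[:2] for q in[(620,115),(733,160),(685,244),(565,197)]])
for C in(A,B):
    print(C.round(4).tolist(),C.mean(0).round(4));d=np.diff(np.vstack([C,C[:1]]),axis=0);print(np.degrees(np.arctan2(d[:,1],d[:,0])).round(1),np.linalg.norm(d,axis=1).round(4))
yaw=0.05
E
```

```text
(array([ 0.54006686, -0.18761274,  0.16381604]), [np.float64(0.001696128897500865), np.float64(0.001696128897500942)])
[[0.5, -0.248], [0.3817, -0.2496], [0.3775, -0.1302], [0.4979, -0.1278]] [ 0.4393 -0.1889]
[-179.3   92.     1.1  -89. ] [0.1183 0.1194 0.1204 0.1202]
[[0.5012, -0.2512], [0.3821, -0.2539], [0.3783, -0.1364], [0.4976, -0.1296]] [ 0.4398 -0.1928]
[-178.7   91.8    3.3  -88.3] [0.1192 0.1176 0.1194 0.1217]
```

```bash
cat >> h.py <<'E'
M0=np.array([.540,-.188,.1645]);PSI=.028
def ins(out,M=M0,psi=PSI,al=np.radians(35)):
    "tool pose with rod tip 'out' m outside the mouth"
    u=np.array([np.cos(al)*np.cos(psi),np.cos(al)*np.sin(psi),np.sin(al)])
    z=np.array([np.sin(al)*np.cos(psi),np.sin(al)*np.sin(psi),-np.cos(al)])
    Q=np.column_stack([u,np.cross(z,u),z]);g=M+u*(.138+out)
    return g-Q@np.array([-.001,0,-.015]),Q
E
python3 - <<'E'
from h import *
p,Q=ins(.06);print(p,Q);deltas([(p,Q)])
E
```

```text
[ 0.71154763 -0.18319541  0.26635443] [[ 8.18830958e-01  2.79963415e-02  5.73351609e-01]
 [ 2.29332604e-02 -9.99608026e-01  1.60580418e-02]
 [ 5.73576436e-01 -1.73472348e-18 -8.19152044e-01]]
[0.029, 0.612, -0.085, 118.0, 414.3, -10.0] rows 6.9
```

Call:
jog_arm(motion=[[0,0,0,20,60,-10,5],[0,0,0,40,120,-10,5],[0.029,0.612,-0.085,118,414,-10,5],[0.029,0.612,-0.085,118,414,-10,5],[0.029,0.612,-0.085,118,414,-10,5],[0.029,0.612,-0.085,118,414,-10,5],[0.029,0.612,-0.085,118,414,-10,5],[0.029,0.612,-0.085,118,414,-10,5],[0.029,0.612,-0.085,118,414,-10,5],[0.029,0.612,-0.085,118,414,-10,5]])

```text
t: 14.52
eef_pos: [0.712, -0.1801, 0.2671]
tool_rot: [-0.005, 0.953, 0.015, 0.301]
contact_force: [-0.6, 0.7, -0.8]
gripper_width: 0.167
grasp_force: 88.1
```

```bash
python3 - <<'E'
from h import *
o=bot.get_obs();print(o["eef_pos"],o["q"].round(2),o["contact_force"])
a=bot.read_camera("scene");b=bot.read_camera("side");w=wristT(bot.read_camera("wrist"),o)
Rr=rot(o["tool_rot"]).as_matrix();p=np.array(o["eef_pos"])
tip=p+Rr@[-.139,0,-.015]; print("tip kin",tip)
for n in ["rod_tip","tube_mouth"]:
    A,B,W=[bot.tip_of(n,c) for c in(a,b,w)];print(n,[(d["xy"],d["score"]) for c in(A,B,W) for d in c[:2]])
print("pred tip, mouth",[proj(c,[tip,M0]).round(1).tolist() for c in(a,b,w)])
z=lambda im,r,c,h,w:cv2.resize(np.array(im[r:r+h,c:c+w]),(400,400),interpolation=cv2.INTER_CUBIC)
cv2.imwrite("pics/ab4.png",cv2.cvtColor(np.hstack([z(a["pixels"],120,200,100,100),z(b["pixels"],130,250,100,100)]),cv2.COLOR_RGB2BGR))
save(w,"w4.png")
E
```

```text
[ 0.71195131 -0.18009903  0.26712113] [ 0.52  0.33 -0.35  1.85 -0.08  0.39 -1.26] [-0.58975805  0.74864749 -0.75349666]
tip kin [ 0.58961578 -0.1838516   0.1995494 ]
rod_tip [([241.3, 172.1], 0.75), ([302.5, 160.6], 0.72), ([235.9, 269.0], 0.33)]
tube_mouth [([249.0, 176.4], 0.7), ([321.0, 331.9], 0.28), ([313.4, 175.6], 0.61), ([278.7, 371.0], 0.3)]
pred tip, mouth [[[240.7, 171.9], [250.7, 176.0]], [[303.0, 161.8], [317.0, 174.8]], [[281.0, 537.2], [285.8, 622.1]]]
```

View pics/ab4.png

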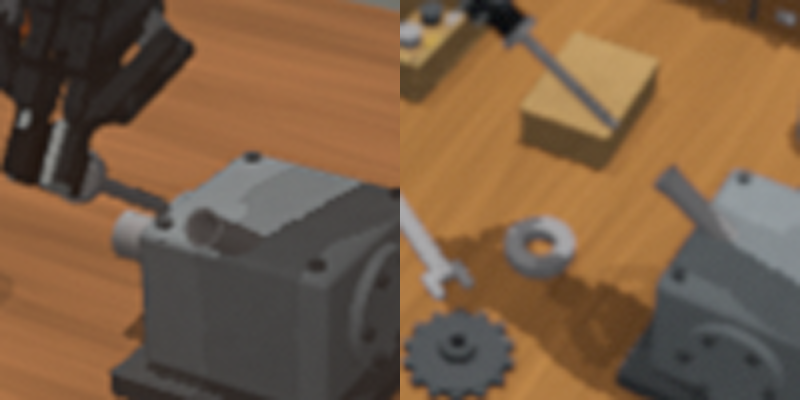

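View pics/w4.png

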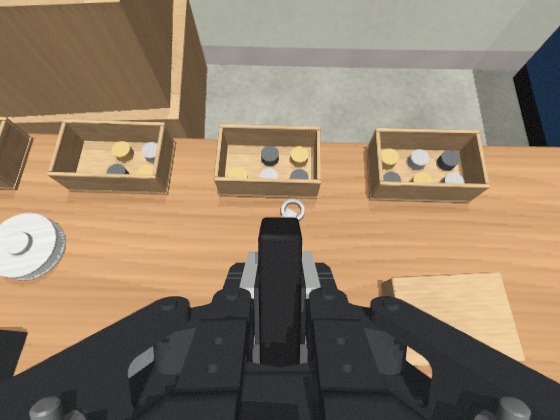

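Scene crop: tip at (241.7,172.5), mouth at (251.7,176.8). Side crop: tip at (304,162), mouth at (317,174.5). All are within about 1 px of prediction. In the wrist view the handle is held straight.

```bash
python3 - <<'E'
from h import *
o=bot.get_obs();print(o["eef_pos"],o["joint_vel"].round(3))
deltas([ins(.06),ins(.015),ins(-.0)])
E
```

```text
[ 0.71187207 -0.18250671  0.26733934] [ 0.004  0.001 -0.    -0.001 -0.001 -0.001 -0.001]
[-0.001, -0.002, -0.0, -0.8, 0.7, 0.6] rows 0.0
[-0.001, -0.002, -0.0, -45.8, 0.7, 0.5] rows 0.7
[-0.001, -0.002, -0.0, -60.8, 0.7, 0.5] rows 0.2
```

Call:
jog_arm(motion=[[0,0,0,-15,0.5,0.5,5],[0,0,0,-32,0.5,0.5,5],[0,0,0,-48,0.5,0.5,5],[0,0,0,-48,0.5,0.5,5],[0,0,0,-48,0.5,0.5,5]])

```text
t: 15.6
eef_pos: [0.6733, -0.1846, 0.2398]
tool_rot: [-0.005, 0.953, 0.013, 0.302]
contact_force: [0.7, 0.3, -0.4]
gripper_width: 0.173
grasp_force: 88.1
```

```bash
python3 - <<'E'
from h import *
o=bot.get_obs();print(o["eef_pos"],o["contact_force"])
a=bot.read_camera("scene");b=bot.read_camera("side")
o=bot.get_obs();Rr=rot(o["tool_rot"]).as_matrix();p=np.array(o["eef_pos"])
u=Rr[:,0];tip=p+Rr@[-.139,0,-.015]; print("tip kin",tip)
print("pred tip, mouth, collar",[proj(c,[tip,M0,tip+.1*u]).round(1).tolist() for c in(a,b)])
z=lambda im,r,c,h,w:cv2.resize(np.array(im[r:r+h,c:c+w]),(400,400),interpolation=cv2.INTER_CUBIC)
cv2.imwrite("pics/ab5.png",cv2.cvtColor(np.hstack([z(a["pixels"],150,220,50,50),z(b["pixels"],145,285,50,50)]),cv2.COLOR_RGB2BGR))
deltas([ins(-.01),ins(-.1)])
E
```

```text
[ 0.67325776 -0.18456976  0.2398053 ] [ 0.73335011  0.338355   -0.38162234]
tip kin [ 0.55143037 -0.18771848  0.17223262]
pred tip, mouth, collar [[[248.3, 175.2], [250.7, 176.0], [229.0, 167.6]], [[313.9, 171.8], [317.0, 174.8], [291.3, 149.3]]]
[-0.001, -0.003, -0.0, -23.8, -0.0, 0.1] rows 0.4
[-0.001, -0.003, -0.0, -113.8, -0.0, -0.1] rows 1.4
```

View pics/ab5.png

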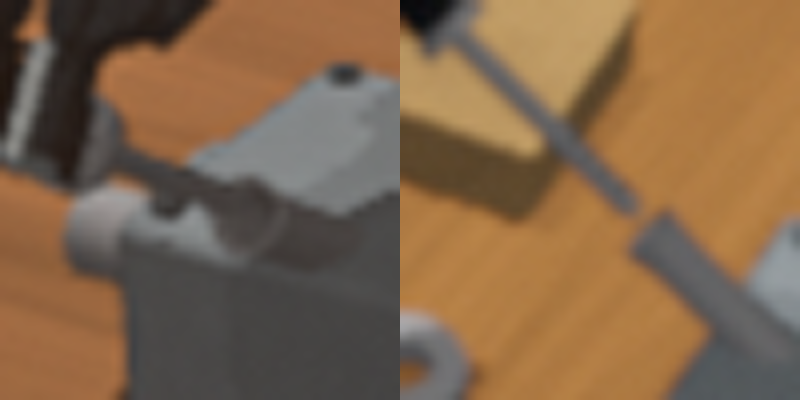

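The rod lines up with the tube in the side view: tip (632,208), mouth centre (653,231) in the crop. It sits within about 1 px in the scene view. I'll insert in guarded steps.

Call:
jog_arm(motion=[[0,0,0,-8,0,0,5],[0,0,0,-16,0,0,5],[0,0,0,-24,0,0,5],[0,0,0,-32,0,0,5],[0,0,0,-32,0,0,5]])

```text
t: 16.32
eef_pos: [0.6456, -0.185, 0.2199]
tool_rot: [-0.005, 0.954, 0.013, 0.301]
contact_force: [0.4, 0.5, -3.6]
gripper_width: 0.171
grasp_force: 88.0
```

```bash
python3 - <<'E'
from h import *
o=bot.get_obs();Rr=rot(o["tool_rot"]).as_matrix();print("F tool",Rr.T@o["contact_force"],"T",Rr.T@o["torque"],o["gripper_width"])
deltas([ins(-.02),ins(-.1)])
E
```

```text
F tool [-1.73072919 -0.48627027  3.1525903 ] T [ 0.14961484 -0.73913927  0.10267135] 0.17070703586442032
[-0.001, 0.0, -0.001, 0.7, 0.1, -0.2] rows 0.0
[-0.001, 0.0, -0.001, -79.3, 0.1, -0.2] rows 1.3
```

Call:
jog_arm(motion=[[0,0,0,-2,0,1.2,5],[0,0,0,-10,0,1.5,5],[0,0,0,-18,0,1.5,5],[0,0,0,-26,0,1.5,5],[0,0,0,-32,0,1.5,5],[0,0,0,-32,0,1.5,5]])

```text
t: 17.08
eef_pos: [0.6207, -0.1859, 0.2008]
tool_rot: [-0.005, 0.954, 0.013, 0.301]
contact_force: [-0.8, 0.3, -1.5]
gripper_width: 0.169
grasp_force: 88.1
```

```bash
python3 - <<'E'
from h import *
o=bot.get_obs();Rr=rot(o["tool_rot"]).as_matrix();print("F tool",Rr.T@o["contact_force"],"T",Rr.T@o["torque"],o["gripper_width"])
deltas([ins(-.05),ins(-.1)])
E
```

```text
F tool [-1.53162117 -0.30483066  0.81336824] T [ 0.01933812 -0.71613765 -0.02024404] 0.16944081000431918
[-0.001, -0.001, -0.001, 2.0, -0.2, -1.6] rows 0.0
[-0.001, -0.001, -0.001, -48.0, -0.1, -1.6] rows 0.8
```

Call:
jog_arm(motion=[[0,0,0,-9,0,0.2,5],[0,0,0,-18,0,0.4,5],[0,0,0,-27,0,0.4,5],[0,0,0,-36,0,0.4,5],[0,0,0,-41,0,0.4,5],[0,0,0,-41,0,0.4,5]])

```text
t: 17.82
eef_pos: [0.5875, -0.1864, 0.1769]
tool_rot: [-0.005, 0.954, 0.013, 0.301]
contact_force: [0.1, -0.3, -0.9]
gripper_width: 0.166
grasp_force: 88.3
```

Call:
jog_arm(motion=[[0,0,0,-2,0,0,5],[0,0,0,-4,0,0,5],[0,0,0,-5,0,0,5],[0,0,0,-5,0,0,5]])

```text
t: 18.32
eef_pos: [0.5868, -0.1864, 0.1767]
tool_rot: [-0.004, 0.953, 0.014, 0.304]
contact_force: [7.3, 1.3, 1.4]
gripper_width: 0.176
grasp_force: 88.0
```

```bash
python3 - <<'E'
from h import *
o=bot.get_obs();Rr=rot(o["tool_rot"]).as_matrix();print("F tool",Rr.T@o["contact_force"],"T",Rr.T@o["torque"],o["gripper_width"])
deltas([ins(-.1)])
E
```

```text
F tool [ 6.75172664 -1.10743224  3.0866391 ] T [0.32212454 0.93051417 0.07576822] 0.17616686968540557
[-0.001, -0.006, 0.001, -6.4, 0.3, -1.9] rows 0.1
```

Call:
jog_arm(motion=[[0,0,0,-2,0,0,5],[0,0,0,-4,0,0,5],[0,0,0,-6,0,0,5],[0,0,0,-6,0,0,5],[0,0,0,-6,0,0,5]])

```text
t: 18.95
eef_pos: [0.5866, -0.1864, 0.1771]
tool_rot: [-0.004, 0.951, 0.015, 0.307]
contact_force: [19.8, 2.6, 3.4]
gripper_width: 0.171
grasp_force: 87.7
```

```bash
python3 - <<'E'
from h import *
o=bot.get_obs();Rr=rot(o["tool_rot"]).as_matrix();print("F tool",Rr.T@o["contact_force"],"T",Rr.T@o["torque"],o["gripper_width"])
deltas([ins(-.1)])
a=bot.read_camera("scene");b=bot.read_camera("side")
z=lambda im,r,c,h,w:cv2.resize(np.array(im[r:r+h,c:c+w]),(400,400),interpolation=cv2.INTER_CUBIC)
cv2.imwrite("pics/ab6.png",cv2.cvtColor(np.hstack([z(a["pixels"],140,210,70,70),z(b["pixels"],135,280,70,70)]),cv2.COLOR_RGB2BGR))
E
```

```text
F tool [18.13367027 -2.01790953  8.8409865 ] T [0.5051328  3.28507868 0.11415535] 0.17135265788419823
[0.0, -0.014, 0.003, -6.4, 0.3, -1.5] rows 0.1
```

View pics/ab6.png

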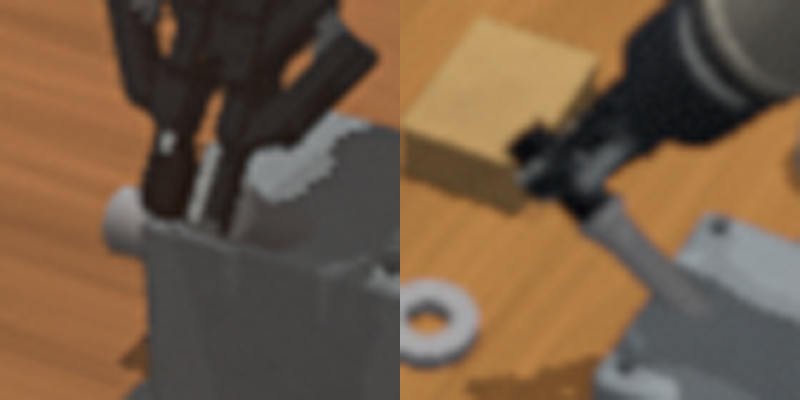

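The side crop shows the collar at the tube's mouth with no visible gap (~600,215), and the arm stopped hard at 18 N. I'll confirm numerically with strips along the tube axis, empty versus now.

```bash
python3 - <<'E'
from h import *
b=bot.read_camera("side");a=bot.read_camera("scene")
b3=cv2.imread("pics/b3.png",0);now=cv2.cvtColor(np.array(b["pixels"]),cv2.COLOR_RGB2GRAY)
_,Q=ins(0);u=Q[:,0]
ax=np.arange(-24,34,3)/1e3
c=proj(b,[M0+u*s for s in ax]);d=c[-1]-c[0];d/=np.linalg.norm(d);n=np.array([-d[1],d[0]])
l=np.arange(-6,6.5,1.)
g=(c[:,None]+l[None,:,None]*n).astype(np.float32)
S=lambda im:cv2.remap(im,g[...,0],g[...,1],cv2.INTER_LINEAR)
for s,r1,r2 in zip(ax,S(b3),S(now)): print("%4.0f"%(s*1e3)," ".join("%3d"%v for v in r1)," | "," ".join("%3d"%v for v in r2))
o=bot.get_obs();Rr=rot(o["tool_rot"]).as_matrix()
for n in ["rod_collar","rod_grip"]:
    print(n,[[(d["xy"],d["score"]) for d in bot.tip_of(n,c)[:2]] for c in(a,b)])
g0=np.array(o["eef_pos"])+Rr@[-.001,0,-.015]
print("pred collar,grip",[proj(c,[g0-Rr[:,0]*.038,g0]).round(1).tolist() for c in(a,b)], b["T"][:3,:3]@[0,0,1]@u)
E
```

```text
-24 138 135 124 104 106 125 142 153 155 149 141 137 137  |  134 132 121  99  90  94  99  99 100 110 126 133 134
 -21 139 139 124 106 106 124 141 152 157 151 144 141 141  |  136 135 122 101  89  94  98  99 101 113 128 136 138
 -18 138 135 124 104 106 124 141 152 155 151 144 141 141  |  135 132 121  99  89  94  99  99 102 113 130 136 138
 -15 137 135 124 105 106 124 140 152 155 151 143 140 140  |  133 131 121 100  88  94  98  99 101 111 127 135 136
 -12 137 136 124 106 104 125 140 151 156 149 141 137 138  |  134 132 121 100  89  94 100 102 100 110 124 133 135
  -9 137 134 123 104 104 123 141 151 154 149 139 136 136  |  134 131 120  98  89  95 103 105 104 110 124 131 132
  -6 134 132 120 101 102 122 139 150 154 149 139 136 135  |  131 130 117  95  88  96 105 107 105 110 122 131 132
  -3 133 130 115  98 100 119 136 146 150 146 139 135 134  |  130 129 114  93  87  95 103 105 107 110 121 130 131
   0 135 129 113  95 105 121 133 142 145 144 138 136 135  |  132 126 109  88  86  93  98 102 104 109 120 130 133
   3 137 131 115 115 125 137 142 138 138 137 139 138 136  |  134 125 104  87  86  93
[... 739 characters left out ...]
 135 134 134 134 134 134  |  131 123  88  41  14  14  25  40  54  64  74  82  80
  27 137 137 138 138 138 137 137 136 136 136 135 136 136  |  134 122  89  38  16  18  31  50  69  82  87  86  84
  30 135 136 137 138 137 138 137 137 137 136 136 137 137  |  132 122  89  42  19  22  35  55  75  89  93  93  92
  33 131 132 133 135 136 136 136 135 136 136 137 137 137  |  125 115  84  44  20  24  35  52  73  84  88  89  90
rod_collar [[([247.4, 175.8], 0.62)], [([315.2, 172.9], 0.55), ([341.0, 213.8], 0.43)]]
rod_grip [[([488.4, 240.2], 0.68), ([245.0, 169.6], 0.59)], [([310.1, 161.5], 0.47)]]
pred collar,grip [[[249.5, 176.4], [242.8, 173.5]], [[315.3, 173.7], [306.8, 165.2]]] -0.18888052692631307
```

The strips show no thin section between tube and handle, and the collar occupies 5 to 13 mm with the true rim at about 5 mm. The rod is seated, so I'll draw it out along the axis.

Call:
jog_arm(motion=[[0,0,0,11,0,0,5],[0,0,0,26,0,0,5],[0,0,0,44,0,0,5],[0,0,0,64,0,0,5],[0,0,0,84,0,0,5],[0,0,0,104,0,0,5],[0,0,0,124,0,0,5],[0,0,0,144,0,0,5],[0,0,0,165,0,0,5],[0,0,0,165,0,0,5]])

```text
t: 20.6
eef_pos: [0.7151, -0.183, 0.2664]
tool_rot: [-0.005, 0.953, 0.014, 0.302]
contact_force: [-0.4, 0.2, -1.2]
gripper_width: 0.167
grasp_force: 88.8
```

```bash
python3 - <<'E'
from h import *
o=bot.get_obs();print(o["q"].round(2),o["gripper_width"],o["contact_force"])
a=bot.read_camera("scene");b=bot.read_camera("side")
Rr=rot(o["tool_rot"]).as_matrix();g=np.array(o["eef_pos"])+Rr@[-.001,0,-.015]
pr=dict(rod_grip=g,rod_collar=g-Rr[:,0]*.038,rod_tip=g-Rr[:,0]*.138)
for n,X in pr.items(): print(n,X.round(3),[([(d["xy"],d["score"]) for d in bot.tip_of(n,c)[:1]],proj(c,X).round(1).tolist()) for c in(a,b)])
L=fr([0,0,-1],[-.028,-1,0])
deltas([([.70,-.02,.33],L)])
E
```

```text
[ 0.03  0.32  0.25  1.87 -0.6   0.42 -0.81] 0.16684760236327142 [-0.39080977  0.2377994  -1.19164583]
rod_grip [ 0.706 -0.183  0.278] [([([211.5, 163.5], 0.52)], [[208.7, 160.7]]), ([([273.2, 128.5], 0.47)], [[270.7, 129.7]])]
rod_collar [ 0.675 -0.184  0.256] [([([217.6, 163.6], 0.85)], [[217.9, 164.3]]), ([([279.8, 136.9], 0.55)], [[279.6, 138.4]])]
rod_tip [ 0.593 -0.187  0.199] [([([238.5, 171.0], 0.7)], [[239.0, 172.5]]), ([([303.9, 162.3], 0.6)], [[302.5, 161.1]])]
[-0.018, -0.612, 0.054, 29.6, -163.8, -57.8] rows 3.3
```

Call:
jog_arm(motion=[[0,0,0,30,0,-20,5],[-0.018,-0.612,0.054,30,-164,-58,5],[-0.018,-0.612,0.054,30,-164,-58,5],[-0.018,-0.612,0.054,30,-164,-58,5],[-0.018,-0.612,0.054,30,-164,-58,5],[-0.018,-0.612,0.054,30,-164,-58,5],[-0.018,-0.612,0.054,30,-164,-58,5],[-0.018,-0.612,0.054,30,-164,-58,5],[-0.018,-0.612,0.054,30,-164,-58,5],[-0.018,-0.612,0.054,30,-164,-58,5]])

```text
t: 22.25
eef_pos: [0.7004, -0.0198, 0.3311]
tool_rot: [-0.0, 1.0, -0.014, 0.0]
contact_force: [-0.6, 0.8, -2.2]
gripper_width: 0.171
grasp_force: 88.8
```

```bash
python3 - <<'E'
from h import *
o=bot.get_obs();print(o["eef_pos"],o["joint_vel"].round(3),o["gripper_width"])
a=bot.read_camera("scene");b=bot.read_camera("side")
Rr=rot(o["tool_rot"]).as_matrix();print(Rr.round(3));g=np.array(o["eef_pos"])+Rr@[-.001,0,-.015]
pr=dict(rod_grip=g,rod_collar=g-Rr[:,0]*.038,rod_tip=g-Rr[:,0]*.138)
for n,X in pr.items():
    D=[bot.tip_of(n,c) for c in(a,b)]; print(n,X.round(3),[([(d["xy"],d["score"]) for d in x[:1]],proj(c,X).round(1).tolist()) for x,c in zip(D,(a,b))])
    if all(D): print(tri([ray(c,x[0]["xy"]) for x,c in zip(D,(a,b))]))
# lid angle: knob
H=np.array([.5717,.2968,.06]);ex=np.array([.058,.998,0])
for th in(1.84,1.92):
    an=th+np.arctan2(.032,.158);k=H+.161*(-np.cos(an)*ex+np.sin(an)*np.array([0,0,1]))
    t=H+.18*(-np.cos(th)*ex+np.sin(th)*np.array([0,0,1]))
    print(th,[proj(c,[k,t+[.125,0,0],t-[.125,0,0]]).round(1).tolist() for c in(a,b)])
print([[(d["xy"],d["score"]) for d in bot.tip_of("lid_knob",c)[:2]] for c in(a,b)])
for c in(a,b):
    im=c["pixels"].astype(int); m=((im[...,1]>im[...,0]*1.4)&(im[...,1]>im[...,2]*1.1)&(im[...,1]>40)).astype(np.uint8)
    n,l,s,_=cv2.connectedComponentsWithStats(m);k=1+s[1:,4].argmax();cc=max(cv2.findContours((l==k).astype(np.uint8),0,2)[0],key=cv2.contourArea);print(cv2.approxPolyDP(cv2.convexHull(cc),6,True)[:,0].tolist())
print([[(d["xy"],d["score"]) for d in bot.tip_of("drift_grip",c)[:2]] for c in(a,b)],[proj(c,[.6145,.170,.033]).round(1).tolist() for c in(a,b)])
E
```

```text
[ 0.70040344 -0.01980613  0.33105398] [-0.001  0.005 -0.    -0.004  0.     0.002  0.001] 0.17061988523566707
[[ 1.    -0.028  0.001]
 [-0.028 -1.     0.   ]
 [ 0.001 -0.    -1.   ]]
rod_grip [ 0.699 -0.02   0.346] [([([278.5, 144.9], 0.59)], [[276.2, 147.0]]), ([([243.0, 141.2], 0.53)], [[239.5, 144.2]])]
(array([ 0.69167889, -0.0232928 ,  0.35098563]), [np.float64(0.005289060532372983), np.float64(0.0052890605323730215)])
rod_collar [ 0.661 -0.019  0.346] [([([287.4, 140.0], 0.84)], [[286.5, 140.3]]), ([([249.2, 149.3], 0.81)], [[250.8, 149.4]])]
(array([ 0.6639391 , -0.01506265,  0.34817058]), [np.float64(0.0002197306663491298), np.float64(0.0002197306663490887)])
rod_tip [ 0.561 -0.016  0.346] [([([313.1, 123.1], 0.66)], [[310.4, 124.6]]), ([([283.5, 164.0], 0.79)], [[282.3, 163.6]])]
(array([ 0.55615182, -0.01271928,  0.34876941]), [np.float64(0.0007157052184748862), np.float64(0.0007157052184748226)])
1.84 [[[484.8, 236.7], [462.9, 255.2], [484.8, 191.2]], [[192.4, 303.2], [157.4, 265.4], [241.2, 315.7]]]
1.92 [[[490.3, 241.4], [470.9, 260.2], [491.3, 194.8]], [[189.7, 308.0], [153.9, 270.3], [237.5, 321.3]]]
[[([490.1, 241.5], 0.92), ([431.8, 280.9], 0.54)], [([187.4, 306.2], 0.58)]]
[[497, 198], [469, 260], [414, 314], [447, 251]]
[[157, 269], [255, 333]]
[[([371.5, 281.8], 0.79), ([279.8, 145.2], 0.5)], [([236.8, 268.2], 0.55)]] [[[366.4, 279.2]], [[235.2, 270.5]]]
```

```bash
python3 -c "
from station import bot
print(bot.get_obs()['joint_vel'].round(4));print(bot.hand_in())"
```

```text
[-0.0002 -0.0017  0.0005  0.     -0.0003 -0.0029 -0.0007]
the job is handed in; nothing more can be done
None
```

The job is handed in: the lid is open on its stop, the collared rod went into the tube until the collar stopped against the mouth, and it is now held still, level and notched side up, about 0.35 m above the counter and about 0.17 m to the left of the tube; the other rod is still in the case.

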